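Knock a nut bar out of the bar former and stop it on the run-out

ROBOT

A 6-joint arm with a two-finger parallel gripper is mounted at the origin on the work surface. World frame = base frame: x ahead of the robot, y to its left, z up, the work surface at z = 0. Lengths are in m, angles in rad, forces in N, time in s.
With the tool pointing down it reaches from about 0.35 to 0.975 m from the base axis. Payload 4.9 kg.
Tool frame: the origin (TCP) lies at the very end of the fingers, on their centre line; the grasp point (between the pads) lies 19 mm behind it; z points along the fingers, y is the line along which they close (so a half turn about z gives the same grasp; the last joint's range is limited). The gripper opens to 85 mm and grips with 20 to 120 N. Pads are 22 mm wide; open, the fingers measure 114 mm over their backs; the gripper's body (76 mm by 85 mm) begins 54 mm behind the grasp point. The pads swing forward as they close: fully open they stand 13 mm farther back than shut.
Start: joints at [-1.31, 0.053, 1.613, -0, 1.476, -0.119], TCP at [0.232, -0.58, 0.231] pointing down, gripper open.
Joint ranges: [-3.01, 3.01], [-1.01, 2.22], [0.06, 2.58], [-1.02, 4.17], [0.09, 2.62], [-3.14, 3.14]. Speed limits (rad/s): [2.57, 2.57, 3.14, 3.14, 3.14, 3.14].

INTERFACE

Orientations are given as a unit quaternion [w, x, y, z].
In Python, from plant import state, optics, ticket, nets gives the robot as it stands. The module is installed in compiled form; this text tells all that it offers.
- The arm moves only by the shell command python3 -m inch 'ROWS' [OPENING]. ROWS is JSON, a list of rows, each an object of numbers: "dx", "dy", "dz": the shift along the tool's x, y, z as a fraction of full scale; "rx", "ry", "rz": the turn, a rotation vector about the tool's x, y, z as a fraction of full scale. In form: [{"dx": .., "dy": .., "dz": .., "rx": .., "ry": .., "rz": ..}, ...]. A call has 1 to 5 rows; each row is the pose to reach, as a shift and turn from the pose commanded when the call began, along the tool's axes at that moment; what a row does not reach only later rows make up. Full scale, the value 1, is 0.8 m for a shift and 1.5 rad for a turn. A row lasts 1/10 s, in which the tool goes at most 50 mm and 8.59 degrees, less where a joint would pass 70% of its speed; a pose out of reach is approached as far as the arm can. A call with a number of a shift or a turn outside -1 to 1 is refused whole. A call with a gripper value outside its range is refused whole. OPENING is the opening, from -1 (shut) to 1 (fully open), set as the call begins (- or left out, the last holds). The fingers move at their own pace and stop on an object; the grip force is fixed at half the most. Time passes only in rows, so rows that repeat a pose let the fingers close. It gives the time, the measured TCP pose, the force, the opening and the grip force at its end, in the units of the state.
- state(): the state, without advancing time (a new reading comes with each control period).
- optics.grab_frame(name): name is "scene" or "top"; returns the picture (400x640x3 uint8, red, green, blue); there is no depth.
- optics.camera_info(name): a dict with "fx", "fy", "cx", "cy" (pixels), "k1" (the pictures are not rectified: a ray, as slopes to the right and down, at radius r is drawn at 1 + k1 r^2 times it, then the intrinsics apply), "R" (3x3) and "t" (3): a world point X has camera coordinates R X + t. Camera axes: x right, y down, z forward; pixel columns grow to the right and rows downward; lengths in m; the calibration is good to about 2 mm. A picture is of the moment at which its call begins. camera_info takes no time and is no camera call.
- ticket.job_done(): hands the job in; it is judged then, once.
Trained networks look in the newest picture that a camera, given by its name, has taken for a name from the list of things; names that differ only in an ending like _2 or _b are one class to them, and where a whole thing is asked for, a point or a joint stands for the part that bears it (a point fixed in the world has none). Each returns a list of dicts, best first, with "confidence" (0 to 1); they miss things now and then, are a little off and sometimes report something else, mostly with a low value. They report only what shows in the picture. A call takes as long as a camera call. They do not tell look-alikes from the thing itself.
- nets.boxes_of(camera, name): "bbox" ([centre column, centre row, width, height] in pixels, round what is visible of it).
- nets.outline_of(camera, name): "pixels" (400x640 bool, what is visible of it) and "bbox" ([centre column, centre row, width, height] in pixels, round what is visible of it).
The state is a dict: "time": time; "joint_pos": joint angles; "joint_vel": joint speeds; "joint_efforts": joint torques, N m; "tool_pos": TCP position; "tool_rot": TCP orientation; "contact_force": force on the tool from outside, world axes, zero at the start; "ft_torque": the same for the moment, N m; "gripper_width": opening from 0.0 (shut) to 1.0 (fully open); "grasp_force": force on a finger pad.
Only numpy, scipy, OpenCV 4.12 (cv2) and the standard library are available. Lean on these libraries where they do the work, as an engineer would, in place of code of your own. Each camera call takes 0.05 s, during which the arm holds its last target. There are 200 camera calls.

TASK

Knock the finished nut bar out of the bar former: with one finger press down the black pad of the knock-out lever until the bar pops out, and with the other finger stop the bar on the sloping run-out, clear of the mould pocket, before it slides off the open end. Only touch the bar, do not pick it up, and leave the other things on the bench where they are. Finish while the finger is still lightly holding the bar back.

Things in the scene. Friction and masses are not known exactly. Their poses are not given: they have to be found in the camera images.
- runout: Sloping top of the fixed bar former (240 mm long bench tool): metal mould block with one pocket at the upper end, then a smooth sheet run-out down to an open end. Origin: centre of the pocket's mouth, on the slope's surface, 85 mm above the bench. x points down the slope (22 degrees), y level across, z square to the slope; the surface is z = 0. Pocket 73 (x) by 53 by 10 mm deep.
- stop_place (a point): A point on the run-out's surface, on its centre line, 132 mm down the slope from the pocket's centre and straight across from the lever's pad. Low lips 8 mm high and 2.5 mm thick run along both sides of the run-out and pocket, 55 mm apart inside; a fingertip can stand between them. A press lid, swung open, stands behind the pocket, to 65 mm off the slope.
- runout_end (a point): Middle of the run-out's open lower edge, 176 mm down the slope from the pocket's centre, 19 mm above the bench. Nothing there stops the bar.
- bar_center (a point): Centre of the nut bar: brown chocolate and nuts, 70 mm (down the slope) by 50 by 18 mm thick, about 80 g, loose and slippery. It starts in the pocket, its top 8 mm above the mould. With the lever about four fifths down it is lifted over the pocket's edge and slides away in about half a second. It is clear of the pocket when its centre is 72 mm or more down the slope from the pocket's centre.
- lever (a joint): Knock-out lever, a steel rocker along the -y side of the former, sprung upwards: 0 at rest, 0.18 rad when fully down (stop). Pressing its pad lifts the knock-out plate under the bar by about 14 mm; let go, it springs back.
- pad_top (a point): Centre of the top of the lever's black finger pad, 32 mm (along the former) by 30 mm, level within 6 degrees, 53 mm to the -y side of the run-out's centre line. At rest 58 mm above the bench; goes 14 mm down under 3 to 5 N. When it is down, a fingertip at the same height over stop_place is about 8 mm above the run-out and 10 mm below the top of an arriving bar.
- jar: Bystander: round glass jar, 72 mm across and 95 mm high, with paper lolly sticks standing in it to 147 mm. Origin at the centre of its underside.
- tub: Bystander: clear plastic tub of nuts, 110 by 85 mm, 60 mm high. Origin at the centre of its underside.
- boards: Bystander: small stack of cake boards, 120 by 90 mm, 30 mm high. Origin at the centre of its underside.
- palette_knife: Bystander: palette knife 240 mm long lying flat on the bench along its own x axis, handle to -x.
There are look-alikes about, which are no part of the job. What is meant by the part that bears bar_center is not pink or yellow, and is the larger of those in its own colour.

How it is judged:
By the outcome, as a careful person would: the job done as asked, in the order asked, and still so for the second after the job is handed in, while the arm keeps its last pose, push and grip.
It also fails if it takes over 32 s, if anything falls off the work surface, if the arm or the gripper's body presses on something with over 40 N, if the wrist force passes 120 N, or if a joint passes its speed limit or range.

## Working session

There is one attempt and no reset: what is moved stays moved. The work goes in short steps, Python scripts to look and compute and a shell command to move; the robot and the scene stay as the last step left them, time stands still between calls to the robot, and variables do not carry over. Pictures are saved under pics/ and viewed, at most 10 in all, crops included, and the job is handed in when it is done.

```bash
mkdir -p pics; python3 - <<'E'
from plant import state, optics, nets
import cv2, numpy as np
print(state())
for c in ("scene","top"):
    im=optics.grab_frame(c); cv2.imwrite(f"pics/{c}0.png",im[:,:,::-1])
    i=optics.camera_info(c); print(c,{k:np.round(v,4).tolist() for k,v in i.items()})
    for n in ("runout","bar_center","lever","pad_top"):
        for d in nets.boxes_of(c,n)[:4]: print(n,np.round(d["bbox"],1).tolist(),round(d["confidence"],2))
E
```

```text
{'time': 0.0, 'joint_pos': array([-1.31001694e+00,  5.33613025e-02,  1.61429859e+00,  1.32948247e-05,
        1.47598354e+00, -1.19026186e-01]), 'joint_vel': array([-0.00079225,  0.00029982,  0.00095854,  0.00100035, -0.00068955,
       -0.00112928]), 'joint_efforts': array([ 5.02538533e-04, -3.93672574e+01, -3.70183182e+01, -7.58809676e-06,
        7.04180144e-03, -1.71586845e-05]), 'tool_pos': array([ 0.23154008, -0.57986163,  0.23005751]), 'tool_rot': array([-1.02328507e-03,  9.82022194e-01,  1.88762707e-01, -6.60150955e-05]), 'contact_force': array([-0.83514507,  0.56237329,  0.47751789]), 'ft_torque': array([-0.02064588, -0.02385233,  0.0779692 ]), 'grasp_force': 0.0, 'gripper_width': 1.00004751132137}
scene {'fx': 442.9127, 'fy': 442.9127, 'cx': 320.3659, 'cy': 205.8115, 'k1': 0.0389, 'R': [[-0.7994, 0.6008, -0.0047], [0.3772, 0.4959, -0.7821], [-0.4676, -0.627, -0.6231]], 't': [0.3943, -0.1651, 1.4601]}
runout [334.6, 203.3, 93.8, 111.0] 0.88
bar_center [338.9, 204.1, 26.5, 23.4] 0.94
bar_center [334.5, 179.9, 17.4, 14.1] 0.78
bar_center [400.2, 212.1, 20.9, 19.9] 0.65
bar_center [259.4, 229.4, 24.1, 11.2] 0.59
lever [293.5, 224.9, 13.7, 11.1] 0.44
pad_top [297.0, 218.5, 34.7, 21.0] 0.76
top {'fx': 423.2306, 'fy': 423.2306, 'cx': 315.2575, 'cy': 204.1674, 'k1': -0.0542, 'R': [[-0.0068, -1.0, -0.0062], [-0.9949, 0.0074, -0.1009], [0.1009, 0.0055, -0.9949]], 't': [0.0697, 0.5468, 0.9288]}
runout [312.1, 219.1, 54.3, 127.8] 0.83
runout [310.2, 228.4, 27.1, 37.9] 0.54
bar_center [308.9, 227.5, 24.5, 40.0] 0.89
bar_center [288.9, 306.1, 23.9, 16.3] 0.87
bar_center [385.8, 290.1, 35.5, 30.2] 0.75
bar_center [361.7, 156.6, 20.6, 23.4] 0.67
lever [324.5, 199.1, 11.7, 81.9] 0.8
pad_top [323.4, 200.9, 13.5, 79.5] 0.88
pad_top [235.6, 251.9, 45.2, 58.6] 0.56
```

View pics/scene0.png

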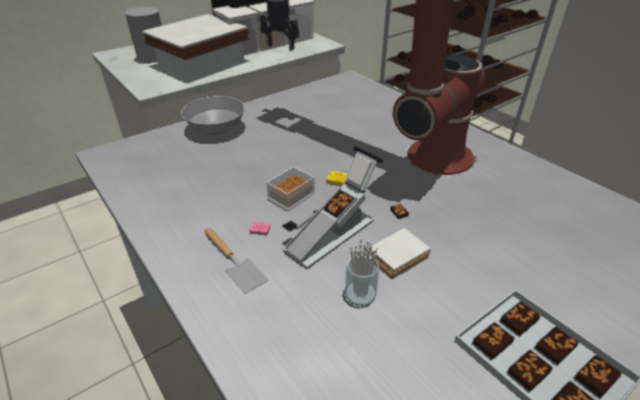

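View pics/top0.png

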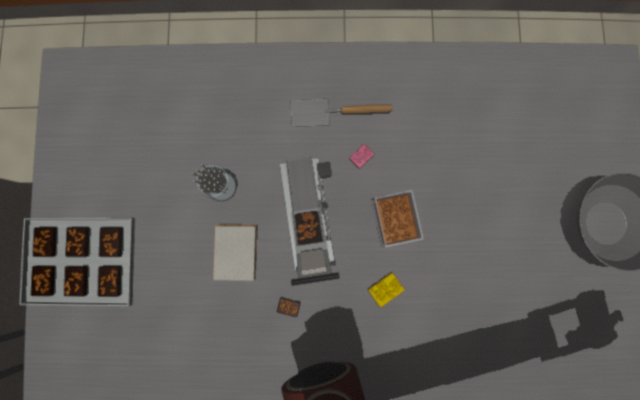

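The top picture shows the former with its bar at about (309,227), the black pad at (324,170), and the lid at the robot end (bottom). The slope runs up the image, away from the robot. The pink, yellow and small brown bars and the tray are look-alikes. In the scene picture the pad is at (290,226) and the bar at (339,204). Next I'll fit the pose.

```bash
cat > h.py <<'E'
import numpy as np, cv2
from plant import optics
from scipy.spatial.transform import Rotation as Ro
def proj(c,X):
    i=optics.camera_info(c); p=np.atleast_2d(X)@np.array(i["R"]).T+i["t"]; s=p[:,:2]/p[:,2:]
    s=s*(1+i["k1"]*(s**2).sum(1,keepdims=True)); return s*[i["fx"],i["fy"]]+[i["cx"],i["cy"]]
S=np.radians(22)
def world(q,P):  # q=x,y,yaw of runout ; P slope-frame points
    R=Ro.from_euler('z',q[2])*Ro.from_euler('y',S); return R.apply(P)+[q[0],q[1],.085]
def pad(q,h=.058): # pad at fixed height
    p=world(q,np.array([.132,0,0]))+Ro.from_euler('z',q[2]).apply([0,-.053,0]); p[2]=h; return p
E
python3 - <<'E'
from h import *
from plant import nets
from scipy.optimize import least_squares
obs={}
for c,b in (("top",(324,170)),("scene",(290,226))):
    im=optics.grab_frame(c)
    m=[d for d in nets.outline_of(c,"bar_center") if np.hypot(d["bbox"][0]-(309 if c=="top" else 339),d["bbox"][1]-(227 if c=="top" else 204))<8]
    B=np.argwhere(m[0]["pixels"]).mean(0)[::-1] if m else None
    g=im.max(2).astype(int); x0,y0=b[0]-11,b[1]-11
    w=(g[y0:y0+22,x0:x0+22]<55); n,l,st,ce=cv2.connectedComponentsWithStats(w.astype(np.uint8))
    k=1+st[1:,4].argmax(); P=ce[k]+[x0,y0]; obs[c]=(B,P); print(c,B,P,st[k])
def f(q):
    r=[]
    for c,(B,P) in obs.items():
        r+=[proj(c,world(q,np.array([0,0,.008])))[0]-B if B is not None else [0,0], proj(c,pad(q))[0]-P]
    return np.ravel(r)
s=least_squares(f,[.5,0,0]); print(s.x,np.round(f(s.x),1)); np.save("q.npy",s.x)
q=s.x; print("stop",world(q,np.array([.132,0,0])),"pad",pad(q))
out=[]
for c,(u,v) in (("top",(310,215)),("scene",(325,210))):
    im=optics.grab_frame(c)[v-70:v+70,u-50:u+50][:,:,::-1]; im=cv2.resize(im,None,fx=4,fy=4,interpolation=cv2.INTER_CUBIC)
    E=[[-.0365,y,0] for y in(-.0265,.0265)]+[[.176,y,0] for y in(.0275,-.0275)]
    pts=(proj(c,world(q,np.array(E)))-[u-50,v-70]+.5)*4
    cv2.polylines(im,[np.int32(pts[[0,1,2,3]])],True,(0,0,255),1)
    for p in (pad(q),world(q,np.array([.132,0,0]))): cv2.circle(im,np.int32((proj(c,p)[0]-[u-50,v-70]+.5)*4).tolist(),4,(0,255,0),1)
    out.append(im)
cv2.imwrite("pics/fit.png",np.hstack(out))
E
```

```text
Traceback (most recent call last):
ValueError: attempt to get argmax of an empty sequence
```

```bash
cat > fit.py <<'E'
from h import *
from plant import nets
from scipy.optimize import least_squares
obs={}
for c,b in (("top",(324,170)),("scene",(290,226))):
    im=optics.grab_frame(c)
    m=[d for d in nets.outline_of(c,"bar_center") if np.hypot(d["bbox"][0]-(309 if c=="top" else 339),d["bbox"][1]-(227 if c=="top" else 204))<8]
    B=np.argwhere(m[0]["pixels"]).mean(0)[::-1] if m else None
    g=im.max(2).astype(int); x0,y0=b[0]-11,b[1]-11; g=g[y0:y0+22,x0:x0+22]
    w=g<(g.min()+np.median(g))/2; n,l,st,ce=cv2.connectedComponentsWithStats(w.astype(np.uint8))
    k=1+st[1:,4].argmax(); P=ce[k]+[x0,y0]; obs[c]=(B,P); print(c,g.min(),np.median(g),B,P,st[k])
def f(q):
    r=[]
    for c,(B,P) in obs.items():
        r+=[proj(c,world(q,np.array([0,0,.008])))[0]-B if B is not None else [0,0], proj(c,pad(q))[0]-P]
    return np.ravel(r)
s=least_squares(f,[.5,0,0]); print(s.x,np.round(f(s.x),1)); np.save("q.npy",s.x)
q=s.x; print("stop",world(q,np.array([.132,0,0])),"pad",pad(q))
out=[]
for c,(u,v) in (("top",(310,215)),("scene",(325,210))):
    im=optics.grab_frame(c)[v-70:v+70,u-50:u+50][:,:,::-1]; im=cv2.resize(im,None,fx=4,fy=4,interpolation=cv2.INTER_CUBIC)
    E=[[-.0365,y,0] for y in(-.0265,.0265)]+[[.176,y,0] for y in(.0275,-.0275)]
    pts=(proj(c,world(q,np.array(E)))-[u-50,v-70]+.5)*4
    cv2.polylines(im,[np.int32(pts[[0,1,2,3]])],True,(0,0,255),1)
    for p in (pad(q),world(q,np.array([.132,0,0]))): cv2.circle(im,np.int32((proj(c,p)[0]-[u-50,v-70]+.5)*4).tolist(),4,(0,255,0),1)
    out.append(im)
cv2.imwrite("pics/fit.png",np.hstack(out))
E
python3 fit.py
```

```text
top 57 100.0 [308.26005362 227.86058981] [324.12290503 169.63687151] [  5   3  13  16 179]
scene 32 162.0 [338.33407572 203.43429844] [290.05263158 225.71578947] [ 4  6 15 10 95]
[0.49164243 0.08040552 0.15208651] [-0.2 -1.8 -0.5  0.   0.6 -1.9  0.6 -1.2]
stop [0.61261798 0.09894745 0.03555193] pad [0.62064753 0.04655923 0.058     ]
```

View pics/fit.png

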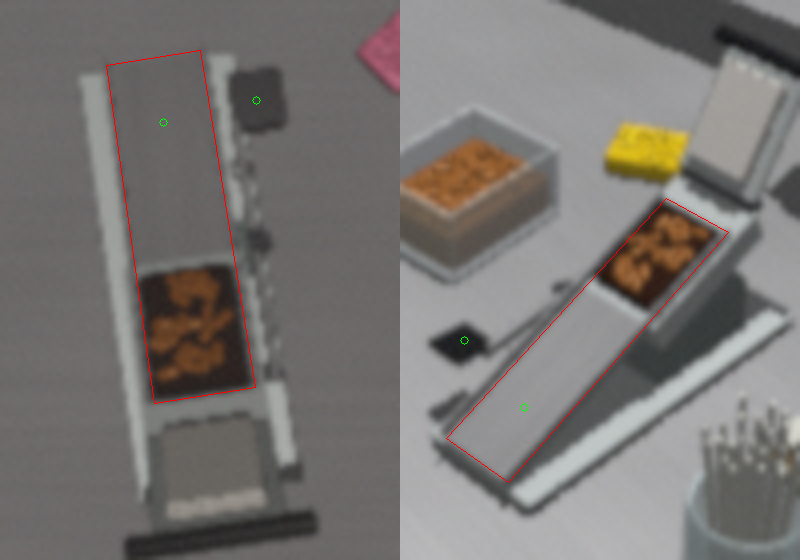

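The fit sits well on the sheet, pocket and pad in both views. The lid is well clear of the stop. Moving over now and setting the finger spacing to about 53 mm.

```bash
cat > go.py <<'E'
import sys
from h import *
from plant import state
q=np.load("q.npy"); s=state(); off=float(sys.argv[2]) if len(sys.argv)>2 else .003
T=(world(q,np.array([.132,0,0]))+pad(q))/2+Ro.from_euler('z',q[2]).apply([off,0,0]); T[2]=float(sys.argv[1])
R=Ro.from_quat(np.roll(s["tool_rot"],-1)); G=Ro.from_euler('z',q[2])*Ro.from_euler('x',np.pi)
print("d",np.round(R.inv().apply(T-s["tool_pos"])/.8,4),"r",np.round((R.inv()*G).as_rotvec()/1.5,4),"pos",s["tool_pos"].round(4),"w",round(s["gripper_width"],3),"F",s["contact_force"].round(1),"t",s["time"])
E
python3 -m inch '[{"dx":0.753,"dy":-0.578},{"dx":0.753,"dy":-0.578},{"dx":0.753,"dy":-0.578},{"dx":0.753,"dy":-0.578},{"dx":0.753,"dy":-0.578}]' -0.094; python3 go.py 0.23
```

```text
d [ 0.7532 -0.5791  0.0016] r [ 0.     -0.      0.1518] pos [ 0.2317 -0.5804  0.2313] w 0.998 F [ 0.5 -0.   0.1] t 0.9validation failed for argument at $[0]...
```

```bash
python3 -m inch '[{"dx":0.75,"dy":-0.58,"dz":0,"rx":0,"ry":0,"rz":0},{"dx":0.75,"dy":-0.58,"dz":0,"rx":0,"ry":0,"rz":0},{"dx":0.75,"dy":-0.58,"dz":0,"rx":0,"ry":0,"rz":0},{"dx":0.75,"dy":-0.58,"dz":0,"rx":0,"ry":0,"rz":0},{"dx":0.75,"dy":-0.58,"dz":0,"rx":0,"ry":0,"rz":0}]' -0.094; python3 go.py 0.23
```

```text
time: 1.4
tool_pos: [0.3593, -0.3634, 0.2315]
tool_rot: [0.0, 0.982, 0.188, 0.0]
contact_force: [1.1, -0.1, 0.5]
gripper_width: 0.451
grasp_force: 0.0
d [ 0.5043 -0.3866  0.0018] r [ 0.0004 -0.0003  0.1514] pos [ 0.3593 -0.3634  0.2315] w 0.451 F [ 1.1 -0.1  0.5] t 1.4
```

```bash
python3 -m inch '[{"dx":0.504,"dy":-0.387,"dz":0,"rx":0,"ry":0,"rz":0},{"dx":0.504,"dy":-0.387,"dz":0,"rx":0,"ry":0,"rz":0},{"dx":0.504,"dy":-0.387,"dz":0,"rx":0,"ry":0,"rz":0},{"dx":0.504,"dy":-0.387,"dz":0,"rx":0,"ry":0,"rz":0},{"dx":0.504,"dy":-0.387,"dz":0,"rx":0,"ry":0,"rz":0}]'; python3 go.py 0.2
```

```text
time: 1.9
tool_pos: [0.4872, -0.1482, 0.2317]
tool_rot: [0.0, 0.982, 0.189, 0.0]
contact_force: [1.1, -2.3, -0.9]
gripper_width: 0.451
grasp_force: 0.0
d [ 0.2564 -0.1957  0.0397] r [ 0.0005 -0.0006  0.1518] pos [ 0.4872 -0.1482  0.2317] w 0.451 F [ 1.1 -2.3 -0.9] t 1.9
```

```bash
python3 -m inch '[{"dx":0.256,"dy":-0.196,"dz":0,"rx":0,"ry":0,"rz":0},{"dx":0.256,"dy":-0.196,"dz":0,"rx":0,"ry":0,"rz":0},{"dx":0.256,"dy":-0.196,"dz":0,"rx":0,"ry":0,"rz":0.15},{"dx":0.256,"dy":-0.196,"dz":0,"rx":0,"ry":0,"rz":0.152},{"dx":0.256,"dy":-0.196,"dz":0,"rx":0,"ry":0,"rz":0.152}]'; python3 go.py 0.1
```

```text
time: 2.4
tool_pos: [0.6134, 0.0635, 0.2315]
tool_rot: [0.0, 0.997, 0.075, 0.0]
contact_force: [0.9, -0.6, 1.2]
gripper_width: 0.454
grasp_force: 0.0
d [ 0.0094 -0.0109  0.1644] r [ 0.0002 -0.0004 -0.001 ] pos [0.6134 0.0635 0.2315] w 0.454 F [ 0.9 -0.6  1.2] t 2.4
```

```bash
python3 -m inch '[{"dx":0.0094,"dy":-0.011,"dz":0,"rx":0,"ry":0,"rz":0},{"dx":0.0094,"dy":-0.011,"dz":0.06,"rx":0,"ry":0,"rz":0},{"dx":0.0094,"dy":-0.011,"dz":0.12,"rx":0,"ry":0,"rz":0},{"dx":0.0094,"dy":-0.011,"dz":0.164,"rx":0,"ry":0,"rz":0},{"dx":0.0094,"dy":-0.011,"dz":0.164,"rx":0,"ry":0,"rz":0}]'; python3 go.py 0.08
python3 - <<'E'
from h import *
q=np.load("q.npy"); out=[]
for c,(u,v) in (("top",(310,190)),("scene",(315,210))):
    im=optics.grab_frame(c)[v-65:v+65,u-50:u+50][:,:,::-1]; out.append(cv2.resize(im,None,fx=4,fy=4,interpolation=cv2.INTER_CUBIC))
    
cv2.imwrite("pics/near.png",np.hstack(out))
E
```

```text
time: 2.9
tool_pos: [0.6136, 0.0709, 0.093]
tool_rot: [-0.0, 0.997, 0.076, -0.007]
contact_force: [0.1, 0.4, -0.4]
gripper_width: 0.455
grasp_force: 0.0
d [ 0.008  -0.0017  0.0162] r [-0.0012  0.0086 -0.0004] pos [0.6136 0.0709 0.093 ] w 0.455 F [ 0.1  0.4 -0.4] t 2.9
```

View pics/near.png

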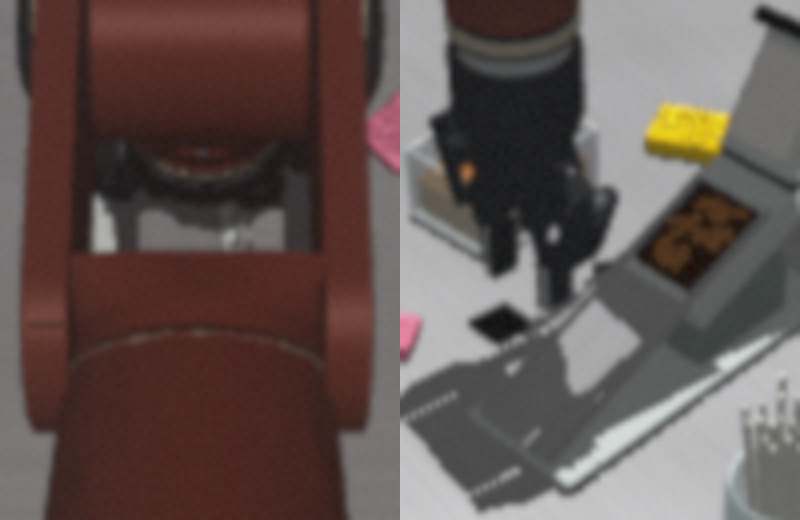

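The left finger tip shows above the black pad at crop (503,272), and the right one above the run-out at (553,303). I'll lower further and check the tip positions against the projection.

```bash
python3 - <<'E'
from h import *
q=np.load("q.npy"); y=Ro.from_euler('z',q[2])
p=np.array([.6136,.0709,.093])
for h in (0,.006):
  for s in (-1,1): print(h,s,(proj("scene",p+y.apply([0,s*.0265,0])+[0,0,h])[0]-[265,145]+.5)*4+[400,0])
E
python3 -m inch '[{"dx":0.008,"dy":-0.002,"dz":0.016,"rx":0,"ry":0.008,"rz":0},{"dx":0.008,"dy":-0.002,"dz":0.016,"rx":0,"ry":0.008,"rz":0},{"dx":0.008,"dy":-0.002,"dz":0.016,"rx":0,"ry":0.008,"rz":0}]'; python3 go.py 0.066
```

```text
0 -1 [504.27426146 273.47037661]
0 1 [564.56451771 312.74664081]
0.006 -1 [503.81694724 265.87970182]
0.006 1 [564.30901497 305.08570892]
time: 3.3
tool_pos: [0.6262, 0.0737, 0.0902]
tool_rot: [-0.0, 0.997, 0.076, 0.008]
contact_force: [-0.5, 0.0, -0.6]
gripper_width: 0.454
grasp_force: 0.0
d [-0.0087 -0.0007  0.0301] r [ 0.0004 -0.0103 -0.0003] pos [0.6262 0.0737 0.0902] w 0.454 F [-0.5  0.  -0.6] t 3.3
```

```bash
python3 -m inch '[{"dx":-0.008,"dy":0,"dz":0.012,"rx":0,"ry":-0.009,"rz":0},{"dx":-0.008,"dy":0,"dz":0.012,"rx":0,"ry":-0.009,"rz":0},{"dx":-0.008,"dy":0,"dz":0.012,"rx":0,"ry":-0.009,"rz":0},{"dx":-0.008,"dy":0,"dz":0.012,"rx":0,"ry":-0.009,"rz":0},{"dx":-0.008,"dy":0,"dz":0.012,"rx":0,"ry":-0.009,"rz":0}]' 0.06; python3 go.py 0.066
python3 - <<'E'
from h import *
from plant import state
q=np.load("q.npy"); y=Ro.from_euler('z',q[2]); p=state()["tool_pos"]
im=optics.grab_frame("scene")[170:250,255:355][:,:,::-1]; im=cv2.resize(im,None,fx=7,fy=7,interpolation=cv2.INTER_CUBIC)
for s in (-1,1):
  for h in (0,.006): cv2.circle(im,np.int32((proj("scene",p+y.apply([0,s*.0265,0])+[0,0,h])[0]-[255,170]+.5)*7).tolist(),4,(0,255,0) if h else (0,0,255),1)
for a in (pad(q),world(q,np.array([.132,0,0]))): cv2.drawMarker(im,np.int32((proj("scene",a)[0]-[255,170]+.5)*7).tolist(),(255,255,0))
cv2.imwrite("pics/near2.png",im)
E
```

```text
time: 3.8
tool_pos: [0.6187, 0.0729, 0.0779]
tool_rot: [0.0, 0.997, 0.076, -0.001]
contact_force: [0.4, -0.3, -0.2]
gripper_width: 0.532
grasp_force: 0.0
d [ 0.0012 -0.0002  0.0149] r [ 0.      0.0007 -0.0002] pos [0.6187 0.0729 0.0779] w 0.532 F [ 0.4 -0.3 -0.2] t 3.8
```

View pics/near2.png

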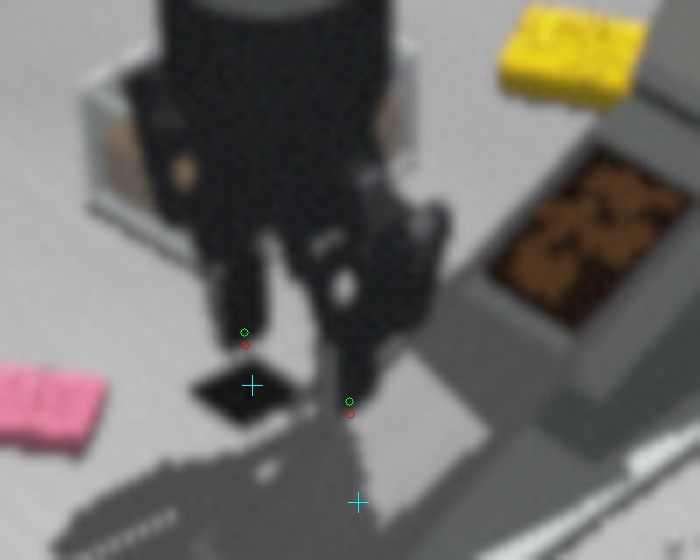

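The tips line up with the predicted marks (left about (243,340) over the pad, right about (355,407) over the run-out), so I can go straight down and press.

```bash
python3 -m inch '[{"dx":0.001,"dy":0,"dz":0.01,"rx":0,"ry":0,"rz":0},{"dx":0.001,"dy":0,"dz":0.02,"rx":0,"ry":0,"rz":0},{"dx":0.001,"dy":0,"dz":0.03,"rx":0,"ry":0,"rz":0},{"dx":0.001,"dy":0,"dz":0.03,"rx":0,"ry":0,"rz":0},{"dx":0.001,"dy":0,"dz":0.03,"rx":0,"ry":0,"rz":0}]'; python3 go.py 0.044
```

```text
time: 4.35
tool_pos: [0.6187, 0.073, 0.0532]
tool_rot: [-0.0, 0.997, 0.076, -0.002]
contact_force: [-2.3, 0.4, 3.0]
gripper_width: 0.533
grasp_force: 1.0
d [ 0.0011 -0.      0.0115] r [-0.0002  0.0022 -0.0002] pos [0.6187 0.073  0.0532] w 0.533 F [-2.3  0.4  3. ] t 4.35
```

```bash
python3 -m inch '[{"dx":0.001,"dy":0,"dz":0.004,"rx":0,"ry":0.001,"rz":0},{"dx":0.001,"dy":0,"dz":0.008,"rx":0,"ry":0.001,"rz":0},{"dx":0.001,"dy":0,"dz":0.01,"rx":0,"ry":0.001,"rz":0},{"dx":0.001,"dy":0,"dz":0.01,"rx":0,"ry":0.001,"rz":0}]'; python3 go.py 0.044
python3 - <<'E'
from h import *
im=optics.grab_frame("scene")[170:250,255:355][:,:,::-1]; cv2.imwrite("pics/press.png",cv2.resize(im,None,fx=7,fy=7,interpolation=cv2.INTER_CUBIC))
E
```

```text
time: 4.75
tool_pos: [0.62, 0.0731, 0.0455]
tool_rot: [0.0, 0.997, 0.076, -0.0]
contact_force: [-1.2, -0.8, 3.4]
gripper_width: 0.534
grasp_force: 1.5
d [-0.0004 -0.0002  0.0018] r [ 0.      0.0002 -0.0002] pos [0.62   0.0731 0.0455] w 0.534 F [-1.2 -0.8  3.4] t 4.75
```

View pics/press.png

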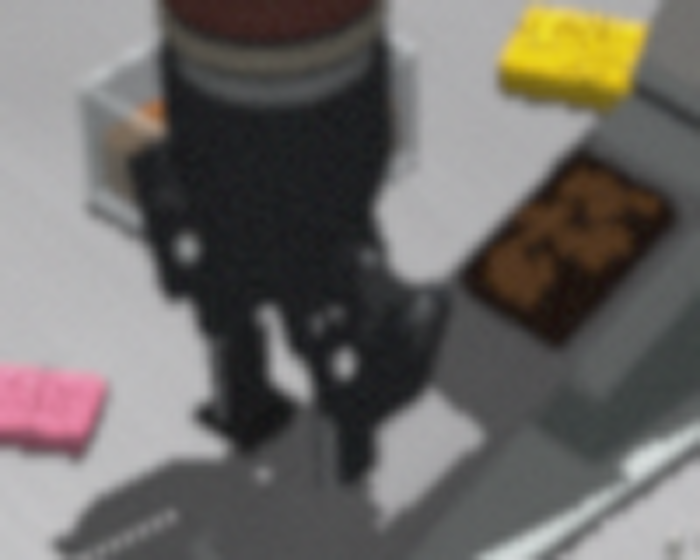

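The pad is going down under the left finger at (245,420) and the bar is rising at (570,250). The right finger is inside the run-out at (355,475). I'll press the last few millimetres.

```bash
python3 -m inch '[{"dx":0,"dy":0,"dz":0.0025,"rx":0,"ry":0,"rz":0},{"dx":0,"dy":0,"dz":0.004,"rx":0,"ry":0,"rz":0},{"dx":0,"dy":0,"dz":0.005,"rx":0,"ry":0,"rz":0},{"dx":0,"dy":0,"dz":0.005,"rx":0,"ry":0,"rz":0},{"dx":0,"dy":0,"dz":0.005,"rx":0,"ry":0,"rz":0}]'; python3 go.py 0.04
python3 - <<'E'
from h import *
im=optics.grab_frame("scene")[170:250,255:355][:,:,::-1]; cv2.imwrite("pics/press2.png",cv2.resize(im,None,fx=7,fy=7,interpolation=cv2.INTER_CUBIC))
E
```

```text
time: 5.3
tool_pos: [0.6203, 0.0731, 0.0418]
tool_rot: [0.0, 0.997, 0.076, 0.0]
contact_force: [-1.3, -0.6, 3.4]
gripper_width: 0.526
grasp_force: 1.8
d [-0.0009 -0.0002  0.0022] r [ 0.     -0.0003 -0.0002] pos [0.6203 0.0731 0.0418] w 0.526 F [-1.3 -0.6  3.4] t 5.3
```

View pics/press2.png

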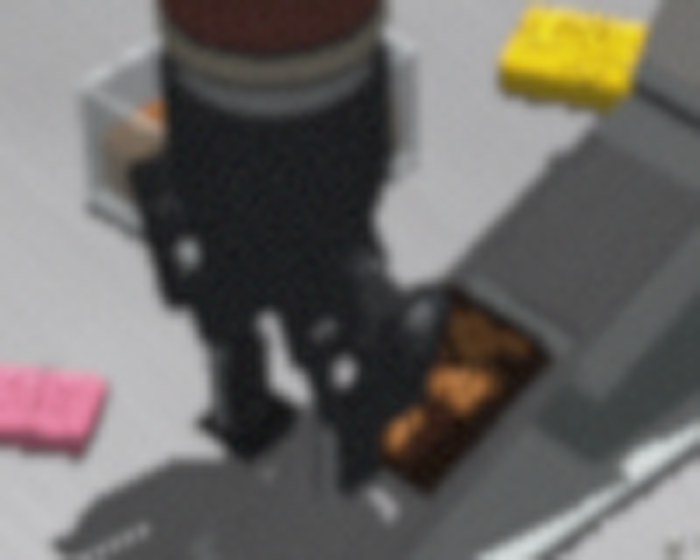

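The bar has popped out and rests against the finger, with its visible corners at (552,355) and (430,492). Letting it settle, then checking its position down the slope.

```bash
python3 -m inch '[{"dx":0,"dy":0,"dz":0,"rx":0,"ry":0,"rz":0},{"dx":0,"dy":0,"dz":0,"rx":0,"ry":0,"rz":0},{"dx":0,"dy":0,"dz":0,"rx":0,"ry":0,"rz":0},{"dx":0,"dy":0,"dz":0,"rx":0,"ry":0,"rz":0},{"dx":0,"dy":0,"dz":0,"rx":0,"ry":0,"rz":0}]'
python3 - <<'E'
from h import *
q=np.load("q.npy")
im=optics.grab_frame("scene")[170:250,255:355][:,:,::-1]; im=cv2.resize(im,None,fx=7,fy=7,interpolation=cv2.INTER_CUBIC)
for cx,col in ((.072,(0,0,255)),(.082,(0,255,0))):
  P=np.array([[cx+a*.035,b*.025,.018] for a,b in((-1,-1),(-1,1),(1,1),(1,-1))])
  cv2.polylines(im,[np.int32((proj("scene",world(q,P))-[255,170]+.5)*7)],True,col,1)
cv2.imwrite("pics/stop.png",im)
E
```

```text
time: 5.85
tool_pos: [0.6202, 0.0731, 0.0417]
tool_rot: [0.0, 0.997, 0.076, 0.0]
contact_force: [-0.4, -0.2, 4.0]
gripper_width: 0.532
grasp_force: 1.9
```

View pics/stop.png

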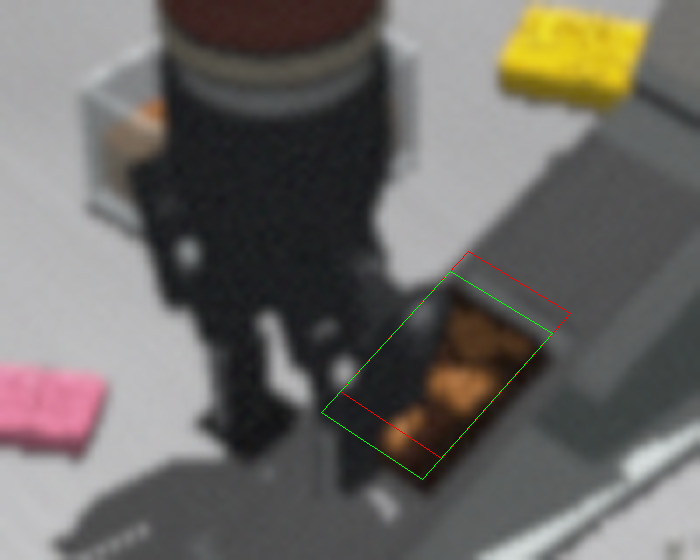

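The bar is at rest about 87 mm down the slope (a little past the green 82 mm outline), so it is clear of the pocket and held by the finger.

```bash
python3 -c "
from plant import ticket; print(ticket.job_done())"
```

```text
the job is handed in; nothing more can be done
None
```

I pressed the knock-out lever down until the bar popped out. The other finger stopped it about 87 mm down the slope, clear of the pocket, and I handed the job in at about 6 s with the finger still holding it lightly; no verdict came back.

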